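Load the test rack with modules in reverse order

TASK

Move the four modules from the wooden storage rack to the bare aluminium test rack in reverse order, counting from each rack's green end: the module nearest the green end of the storage rack goes into the nest farthest from the green end of the test rack, and so on. Set each one down upright, centred and square in its own nest without dropping it or tipping it over, and leave the multimeter and the jar where they are.

Things in the scene. Friction and masses are not known exactly. Their poses are not given: they have to be found in the camera images.
- module_red: loose RF module with a red upper third: upright aluminium block 44 (x) by 34 (y) mm, 50 mm tall, plus two brass connectors mid-top (8 mm more; within 14 mm of centre in y, 5 in x); about 0.16 kg. Grasp from above across its plain 44 mm faces (along its x). Starts on its slot plate, its x within 0.1 rad of the rack's x. Origin: centre of underside, z up.
- module_yellow: loose RF module with a yellow upper third: upright aluminium block 44 (x) by 34 (y) mm, 50 mm tall, plus two brass connectors mid-top (8 mm more; within 14 mm of centre in y, 5 in x); about 0.16 kg. Grasp from above across its plain 44 mm faces (along its x). Starts on its slot plate, its x within 0.1 rad of the rack's x. Origin: centre of underside, z up.
- module_blue: loose RF module with a blue upper third: upright aluminium block 44 (x) by 34 (y) mm, 50 mm tall, plus two brass connectors mid-top (8 mm more; within 14 mm of centre in y, 5 in x); about 0.16 kg. Grasp from above across its plain 44 mm faces (along its x). Starts on its slot plate, its x within 0.1 rad of the rack's x. Origin: centre of underside, z up.
- module_white: loose RF module with a white upper third: upright aluminium block 44 (x) by 34 (y) mm, 50 mm tall, plus two brass connectors mid-top (8 mm more; within 14 mm of centre in y, 5 in x); about 0.16 kg. Grasp from above across its plain 44 mm faces (along its x). Starts on its slot plate, its x within 0.1 rad of the rack's x. Origin: centre of underside, z up.
- slot_red: fixed flat red plate, 84 by 44 mm and 4 mm thick, in the wooden storage rack: it marks the place where the red module starts and stays there to show it after the module has gone. Origin: centre of its underside, 8 mm above the work surface, axes as the storage rack's.
- slot_yellow: fixed flat yellow plate, 84 by 44 mm and 4 mm thick, in the wooden storage rack: it marks the place where the yellow module starts and stays there to show it after the module has gone. Origin: centre of its underside, 8 mm above the work surface, axes as the storage rack's.
- slot_blue: fixed flat blue plate, 84 by 44 mm and 4 mm thick, in the wooden storage rack: it marks the place where the blue module starts and stays there to show it after the module has gone. Origin: centre of its underside, 8 mm above the work surface, axes as the storage rack's.
- slot_white: fixed flat white plate, 84 by 44 mm and 4 mm thick, in the wooden storage rack: it marks the place where the white module starts and stays there to show it after the module has gone. Origin: centre of its underside, 8 mm above the work surface, axes as the storage rack's.
- storage_rack: fixed brown wooden rack holding the modules at the start: base 100 by 236 mm, 8 mm thick; four places at y = +84, +28, -28, -84 mm, dividers 6 mm thick and 20 mm high (from the table) between them; end cheeks 100 by 20 by 30 mm high, green at +y, bare aluminium at -y. Origin: centre of underside, on the table; x across the rack, y along the row to the green end, z up.
- test_rack: fixed bare aluminium rack of the same form and axes, empty at the start: four nests with black floors (64 by 48 mm, 10 mm above the table) centred at x = 0, y = +84, +28, -28, -84 mm; 6 mm dividers 20 mm high leave a module 8 mm play each side in y; end cheeks 30 mm high, green at +y. Brass pins (16 mm high, x = 43 mm) are only drawn. Origin: centre of underside, on the table.
- multimeter: bystander: loose orange multimeter lying flat, 85 by 175 mm, 36 mm high (dial to 47 mm). Origin: centre of its underside.
- flux_jar: bystander: loose small round jar, 52 mm across, 70 mm high. Origin: centre of its underside.

How it is judged:
By the outcome, as a careful person would: the job done as asked, in the order asked, and still so for the second after the job is handed in, with the robot touching nothing.
It also fails if it takes over 104 s, if anything falls off the work surface, if the arm or the gripper's body presses on something with over 40 N, if the wrist force passes 120 N, or if a joint passes its speed limit or range.

ROBOT

A 6-joint arm with a two-finger parallel gripper is mounted at the origin on the work surface. World frame = base frame: x ahead of the robot, y to its left, z up, the work surface at z = 0. Lengths are in mm, angles in rad, forces in N, time in s.
With the tool pointing down it reaches from about 400 to 925 mm from the base axis. Payload 12.5 kg.
Tool frame: the origin (TCP) lies at the very end of the fingers, on their centre line; the grasp point (between the pads) lies 19 mm behind it; z points along the fingers, y is the line along which they close (so a half turn about z gives the same grasp; the last joint's range is limited). The gripper opens to 95 mm and grips with 3 to 60 N. Pads are 20 mm wide; open, the fingers measure 119 mm over their backs; the gripper's body (75 mm by 180 mm) begins 59 mm behind the grasp point.
Start: joints at [-1.303, 0.491, 1.559, -0, 1.092, -0.106], TCP at [228.246, -581.851, 214.661] pointing down, gripper open.
Joint ranges: [-3.1, 3.1], [-0.84, 2.19], [0.05, 2.79], [-1.13, 4.28], [0.06, 2.93], [-2.69, 2.69]. Speed limits (rad/s): [2.22, 2.22, 2.79, 3.14, 3.14, 3.14].

INTERFACE

Orientations are given as [roll, pitch, yaw] about the fixed x, y, z axes, in that order (R = Rz(yaw) Ry(pitch) Rx(roll)).
In Python, from cell import env, viewer, monitor gives the robot as it stands (env), with the cameras (viewer) and the readings (monitor).
- The arm moves only by the shell command python3 steer.py 'ROWS'. ROWS is one flat JSON list of numbers that holds 1 to 5 rows one after another, with no inner brackets; each row has 5 numbers: dx, dy, dz in normalised numbers (1 is 75 cm), then a turn about the tool's z in shares of 360 degrees (1.0 is 360 degrees), then the opening from 0.0 (shut) to 1.0 (fully open); each row is the pose to reach, as a shift and turn from the pose commanded when the command began, along the tool's axes at that moment; what a row does not reach only later rows make up. A row lasts 1/12 s, in which the tool goes at most 41.7 mm and 0.125 rad, less where a joint would pass 70% of its speed; a pose out of reach is approached as far as the arm can. The fingers move at their own pace and stop on an object; the grip force is fixed at half the most. Time passes only in rows, so rows that do not move let the fingers close. It prints the time, the measured TCP pose, the force, the opening and the grip force at its end. No shift or turn number may pass 1 either way. Input that does not fit is refused with a message, and nothing moves.
- monitor.state(): the state, without advancing time (a new reading comes with each control period).
- viewer.read_camera(name): name is "side" or "top"; returns (picture, depth): 400x640x3 uint8, red, green, blue; 400x640 float32, mm along the optical axis (not along the pixel's ray), 0 where there is no reading.
- viewer.camera_info(name): a dict with "vertical_fov" (degrees; the focal length in pixels is half the picture's height over the tangent of half this angle, whatever the lens; pixels are square), "cx", "cy" (the principal point, pixels), "origin" and "attitude" of the camera in the world. Camera axes: x right, y down, z forward; pixel columns grow to the right and rows downward; lengths in mm; the calibration is good to about 2 mm. A picture is of the moment at which its call begins. camera_info takes no time and is no camera call.
- env.job_done(): hands the job in; it is judged then, once.
The state is a dict: "t": time; "joints": joint angles; "qvel": joint speeds; "tau": joint torques, N m; "eef_pos": TCP position; "tcp_rot": TCP orientation; "ft_force": force on the tool from outside, world axes, zero at the start; "moment": the same for the moment, N m; "opening": opening from 0.0 (shut) to 1.0 (fully open); "grip_force": force on a finger pad.
Only numpy, scipy, OpenCV 4.12 (cv2) and the standard library are available. Lean on these libraries where they do the work, as an engineer would, in place of code of your own. Each camera call takes 0.05 s, during which the arm holds its last target. There are 200 camera calls.

## Working session

There is one attempt and no reset: what is moved stays moved. The work goes in short steps, Python scripts to look and compute and a shell command to move; the robot and the scene stay as the last step left them, time stands still between calls to the robot, and variables do not carry over. Pictures are saved under pics/ and viewed, at most 14 in all, crops included, and the job is handed in when it is done.

```bash
ls; mkdir -p pics; python3 - <<'E'
from cell import env, viewer, monitor
import cv2
for n in("side","top"):
    p,d=viewer.read_camera(n); cv2.imwrite(f"pics/{n}0.png",p[:,:,::-1]); print(viewer.camera_info(n))
print(monitor.state())
E
```

```text
cell.py
pics
steer.py
{'vertical_fov': 57.40413148705913, 'cx': 322.5645396135082, 'cy': 202.16730857504496, 'origin': array([ 486.62813   , -605.69578956,  533.49008987]), 'attitude': array([-2.21432383, -0.00853385, -0.21113662])}
{'vertical_fov': 54.584063156112656, 'cx': 317.54113023161557, 'cy': 201.27682781160075, 'origin': array([463.94325649,   3.62603575, 927.40507657]), 'attitude': array([-2.97450961, -0.02992599, -1.5890468 ])}
{'t': 0.1, 'joints': array([-1.30258822e+00,  4.91508058e-01,  1.55936353e+00, -9.75282644e-06,
        1.09170293e+00, -1.05599222e-01]), 'qvel': array([ 0.00170485, -0.00166115,  0.00072305, -0.00167922,  0.00099765,
        0.00057436]), 'tau': array([ 7.58646056e-04, -6.13621759e+01, -2.58607060e+01,  6.93960045e-02,
        4.70402359e-02, -6.66108986e-05]), 'eef_pos': array([ 228.19178655, -581.63517462,  214.12333361]), 'tcp_rot': array([-3.14061535e+00, -9.48890540e-05,  3.73811782e-01]), 'ft_force': array([-0.82534618,  0.00610263, -0.11702915]), 'moment': array([ 0.00254391, -0.00633942,  0.00265533]), 'grip_force': 0.0, 'opening': 0.9999647968180135}
```

View pics/top0.png

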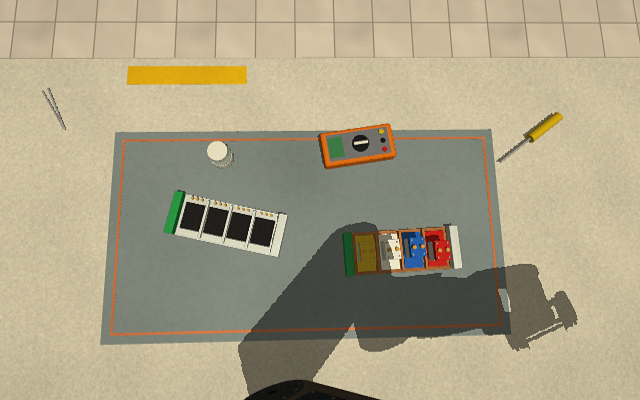

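View pics/side0.png

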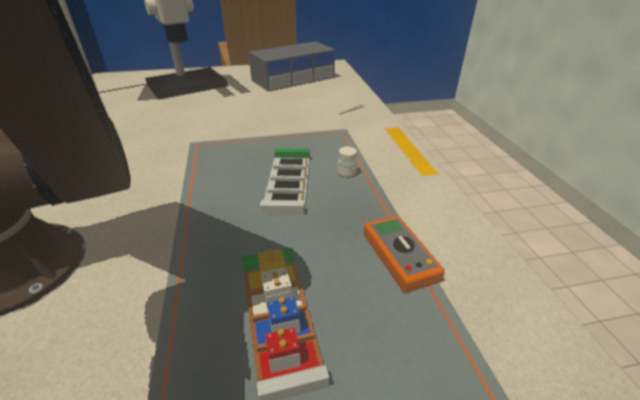

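The top view shows the storage rack at about (402,252) with its green end on the left, and the test rack at about (226,223), also green on the left. I'll zoom in on both, because the yellow place looks odd.

```bash
python3 - <<'E'
import cv2,numpy as np
p=cv2.imread("pics/top0.png"); s=cv2.imread("pics/side0.png")
a=cv2.resize(p[215:290,325:475],(800,400),interpolation=cv2.INTER_CUBIC)
cv2.imwrite("pics/c1.png",np.clip(a*1.5,0,255).astype('u1'))
cv2.imwrite("pics/c2.png",cv2.resize(s[235:400,220:350],None,fx=3.6,fy=3.6,interpolation=cv2.INTER_CUBIC))
E
```

```text
(no output)
```

View pics/c1.png

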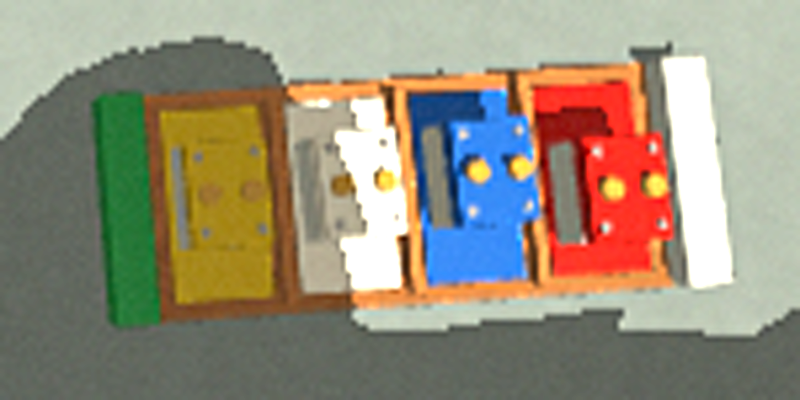

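View pics/c2.png

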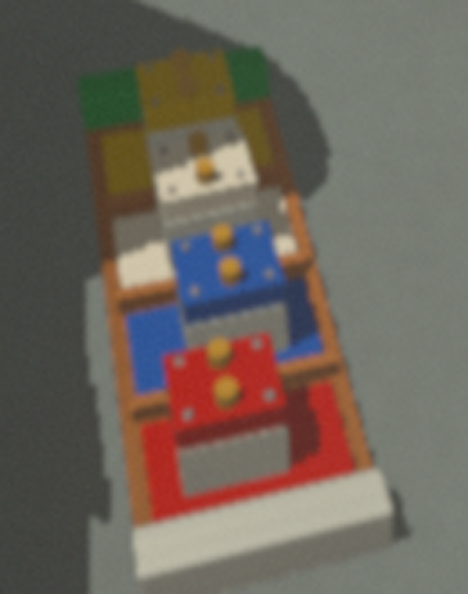

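```bash
cat > h.py <<'E'
import cv2,numpy as np
from scipy.spatial.transform import Rotation as R
from cell import env, viewer, monitor
def cloud(n):
    p,d=viewer.read_camera(n); i=viewer.camera_info(n)
    f=p.shape[0]/2/np.tan(np.radians(i["vertical_fov"])/2)
    v,u=np.mgrid[:p.shape[0],:p.shape[1]]
    c=np.stack([(u-i["cx"])/f*d,(v-i["cy"])/f*d,d],-1)
    w=c@R.from_euler('xyz',i["attitude"]).as_matrix().T+i["origin"]
    w[d==0]=np.nan
    return p,w
E
python3 - <<'E'
from h import *
for n in("top","side"):
    p,w=cloud(n)
    pts=dict(top=[(300,300),(150,180),(348,255),(366,253),(390,250),(413,250),(437,250),(455,247),(358,143),(218,148),(174,212),(193,217),(215,222),(238,227),(262,232),(280,235)],
     side=[(220,180),(285,152),(290,162),(288,173),(287,185),(285,197),(283,208),(268,256),(268,270),(277,280),(283,310),(283,345),(290,380),(403,245),(348,152)])[n]
    for u,v in pts: print(n,u,v,w[v,u].round(0),p[v,u])
E
```

```text
top 300 300 [388.  18.   1.] [65 69 63]
top 150 180 [677. 376.   2.] [122 130 118]
top 348 255 [489. -94.  31.] [25 80 38]
top 366 253 [ 491. -130.   64.] [112  91  20]
top 390 250 [ 497. -183.   70.] [99 75 30]
top 413 250 [ 496. -236.   61.] [ 36  94 168]
top 437 250 [ 495. -290.   62.] [91 56 21]
top 455 247 [ 503. -345.   28.] [217 214 189]
top 358 143 [ 751. -124.   47.] [225 215 182]
top 218 148 [734. 200.  70.] [228 221 189]
top 174 212 [594. 306.  30.] [ 42 148  65]
top 193 217 [584. 267.  13.] [31 30 23]
top 215 222 [572. 217.   9.] [32 31 26]
top 238 227 [559. 162.  10.] [31 29 28]
top 262 232 [546. 106.  11.] [36 34 29]
top 280 235 [537.  62.  31.] [221 219 196]
side 220 180 [396. 236.   1.] [123 128 119]
side 285 152 [578. 302.  29.] [ 60 108  62]
side 290 162 [588. 279.   9.] [65 62 56]
side 288 173 [574. 223.   9.] [62 61 55]
side 287 185 [564. 168.   8.] [58 58 52]
side 285 197 [552. 115.  10.] [59 58 55]
side 283 208 [541.  58.  21.] [121 120 108]
side 268 256 [ 493. -129.   61.] [99 83 33]
side 268 270 [ 490. -151.   48.] [102  93  62]
side 277 280 [ 502. -196.   70.] [182 140  67]
side 283 310 [ 504. -258.   71.] [166 123  50]
side 283 345 [ 497. -315.   71.] [145 109  49]
side 290 380 [ 501. -345.   31.] [187 185 166]
side 403 245 [ 750. -137.   46.] [90 86 75]
side 348 152 [729. 194.  71.] [211 199 173]
```

All four modules are present: yellow, white, blue and red, counting from the green end. The targets in the test rack are therefore yellow at −84, white at −28, blue at +28 and red at +84. Next I'll measure the poses.

```bash
cat >> h.py <<'E'
def rect(w,m):
    """min-area rectangle of the masked points in x,y: centre, size, axis angle in (-45,45] deg"""
    (c,s,a)=cv2.minAreaRect(w[m][:,:2].astype('f4'))
    if a>45: a-=90; s=s[::-1]
    return np.round(c,1),np.round(s,1),round(np.radians(a),3)
def big(m):
    n,l,st,_=cv2.connectedComponentsWithStats(m.astype('u1'))
    return l==1+st[1:,4].argmax()
def box(w,x0,x1,y0,y1,z0,z1):
    x,y,z=np.moveaxis(np.nan_to_num(w,nan=-999),-1,0)
    return (x>x0)&(x<x1)&(y>y0)&(y<y1)&(z>z0)&(z<z1)
def hsv(p): return cv2.cvtColor(p,cv2.COLOR_RGB2HSV)
E
python3 - <<'E'
from h import *
for n in("top","side"):
    p,w=cloud(n); H=hsv(p)
    print(n)
    for nm,y in zip("ywbr",(-130,-183,-238,-292)):
        m=big(box(w,440,560,y-26,y+26,56,66)); print(nm,rect(w,m),m.sum())
    for nm,b in dict(st=(440,560,-370,-70,6,40),te=(480,660,30,340,5,40)).items():
        m=big(box(w,*b)); print(nm,rect(w,m),m.sum())
        g=m&(H[...,0]>55)&(H[...,0]<85)&(H[...,1]>90); g=big(g)&(np.nan_to_num(w[...,2])>26); print(" green",rect(w,g))
        al=m&(np.nan_to_num(w[...,2])>26)&~((H[...,1]>90)); al=big(al);print(" alu",rect(w,al))
    nb=box(w,500,640,50,300,4,15)&(p.max(-1)<(50 if n=="top" else 80))
    k,l,s,_=cv2.connectedComponentsWithStats(nb.astype('u1'))
    for i in range(1,k):
        if s[i,4]>40: print(" nest",rect(w,l==i),np.median(w[l==i][:,2]).round(1))
E
```

```text
top
y (array([ 496.3, -134.2]), array([43.8, 34.3]), np.float64(0.069)) 280
w (array([ 498.9, -189.8]), array([43.8, 35.1]), np.float64(0.08)) 277
b (array([ 503.4, -246.3]), array([44.1, 34.6]), np.float64(0.046)) 274
r (array([ 495.2, -301.5]), array([43.8, 32.8]), np.float64(0.062)) 268
st (array([ 497.6, -220.4]), array([100. , 270.5]), np.float64(0.05)) 3474
 green (array([492. , -95.3]), array([98.7, 19.7]), np.float64(0.051))
 alu (array([ 503.1, -344.8]), array([98.6, 21.4]), np.float64(0.052))
te (array([566.6, 187.7]), array([100. , 270.2]), np.float64(-0.23)) 4920
 green (array([595. , 309.2]), array([99.5, 21. ]), np.float64(-0.235))
 alu (array([538.1,  66.1]), array([99.5, 20. ]), np.float64(-0.234))
 nest (array([586.9, 270.3]), array([61.5, 45.2]), np.float64(-0.226)) 10.1
 nest (array([574.2, 215.8]), array([61.5, 46.4]), np.float64(-0.23)) 10.0
 nest (array([561.1, 160.9]), array([60.9, 47.2]), np.float64(-0.232)) 10.0
 nest (array([548.7, 106. ]), array([61.7, 47.3]), np.float64(-0.237)) 10.0
side
y (array([ 497. , -134.7]), array([43.8, 36.9]), np.float64(0.057)) 
[... 258 characters left out ...]
0.1, 272.1]), np.float64(0.048)) 5971
 green (array([457.8, -98.3]), array([27.5, 19.3]), np.float64(0.118))
 alu (array([ 504.6, -345.1]), array([99.8, 20.9]), np.float64(0.054))
te (array([568. , 187.4]), array([ 99.9, 275.7]), np.float64(-0.231)) 2559
 green (array([596.9, 307.8]), array([94.5, 23.4]), np.float64(-0.249))
 alu (array([539.5,  65.1]), array([98.4, 22.4]), np.float64(-0.248))
 nest (array([589.9, 277.7]), array([57. , 21.8]), np.float64(-0.209)) 10.8
 nest (array([575.9, 224.9]), array([56.2, 26.7]), np.float64(-0.158)) 10.7
 nest (array([564.7, 171.3]), array([57.8, 28.5]), np.float64(-0.233)) 10.4
 nest (array([551.6, 118.7]), array([56.2, 21.3]), np.float64(-0.171)) 10.4
```

```bash
cat >> h.py <<'E'
T=dict(y=(496.6,-134.4,.065),w=(499.3,-190,.085),b=(503.8,-246.4,.055),r=(495.5,-301.6,.052))
c,u=np.array([566.9,187.6]),np.array([.228,.9737])
for k,s in zip("YWBR",(-84,-28,28,84)): T[k]=(*(c+s*u),-.23)
def plan(*legs):
    """legs: (name or (x,y,theta), z); prints the shift in tool axes and the turn for each, one after another"""
    s=monitor.state(); P=s["eef_pos"]; Q=R.from_euler('xyz',s["tcp_rot"]); print(round(s["t"],1),P.round(1),s["tcp_rot"].round(3))
    for n,z in legs:
        x,y,th=T[n] if isinstance(n,str) else n
        q=np.array([x,y,z]); yaw=th+np.pi/2; y0=Q.as_euler('xyz')[2]
        print(n,z,"shift",Q.inv().apply(q-P).round(1),"turn",-round((yaw-y0+np.pi)%(2*np.pi)-np.pi,3))
        P,Q=q,R.from_euler('xyz',[np.pi,0,yaw])
E
python3 -c "
from h import *
plan(('r',130),('r',24),('r',130),('R',130),('R',22))"
```

```text
0.3 [ 228.2 -581.8  214.5] [-3.141 -0.     0.374]
r 130 shift [ 351.1 -163.2   84.5] turn -1.249
r 24 shift [  0.  -0. 106.] turn -0.0
r 130 shift [   0.    0. -106.] turn -0.0
R 130 shift [565.5 120.1   0. ] turn 0.282
R 22 shift [  0.  -0. 108.] turn -0.0
```

Careful with the scale: shifts go in shares of 75 cm and turns go in shares of 360 degrees. That gives: 175 mm is 0.2333, -81 mm is -0.108, -0.62 rad is -0.0987.

```bash
python3 steer.py '[0.2333, -0.108, 0.0533, -0.0987, 1, 0.2333, -0.108, 0.0533, -0.0987, 1, 0.2333, -0.108, 0.0533, -0.0987, 1, 0.2333, -0.108, 0.0533, -0.0987, 1, 0.2333, -0.108, 0.0533, -0.0987, 1]'; python3 -c "
from h import *
plan(('r',130))"
```

```text
t: 0.72
eef_pos: [363.0, -440.1, 174.1]
tcp_rot: [-3.141, -0.001, 1.001]
ft_force: [-0.4, -1.7, 0.7]
opening: 0.994
grip_force: 0.0
0.7 [ 363.  -440.1  174.1] [-3.141e+00 -1.000e-03  1.001e+00]
r 130 shift [188.   36.8  44.2] turn -0.622
```

Scaled: 188 mm is 0.2507, 44 mm is 0.0587, -0.62 rad is -0.0987.

```bash
python3 steer.py '[0.2507, 0.0493, 0.0587, -0.0987, 1, 0.2507, 0.0493, 0.0587, -0.0987, 1, 0.2507, 0.0493, 0.0587, -0.0987, 1, 0.2507, 0.0493, 0.0587, -0.0987, 1, 0.2507, 0.0493, 0.0587, -0.0987, 1]'; python3 steer.py '[0, 0, 0, 0, 1, 0, 0, 0, 0, 1]'; python3 -c "
from h import *
plan(('r',130),('r',24))
p,w=cloud('side'); cv2.imwrite('pics/s1.png',p[:,:,::-1])"
```

```text
t: 1.13
eef_pos: [496.8, -302.6, 130.0]
tcp_rot: [-3.141, -0.0, 1.621]
ft_force: [-0.4, -0.6, 0.6]
opening: 1.0
grip_force: 0.0
t: 1.3
eef_pos: [495.9, -303.9, 130.2]
tcp_rot: [-3.141, -0.0, 1.616]
ft_force: [0.0, 0.4, 0.5]
opening: 1.0
grip_force: 0.0
1.3 [ 495.9 -303.9  130.2] [-3.141 -0.     1.616]
r 130 shift [ 2.3 -0.3  0.2] turn -0.007
r 24 shift [  0.  -0. 106.] turn -0.0
```

View pics/s1.png

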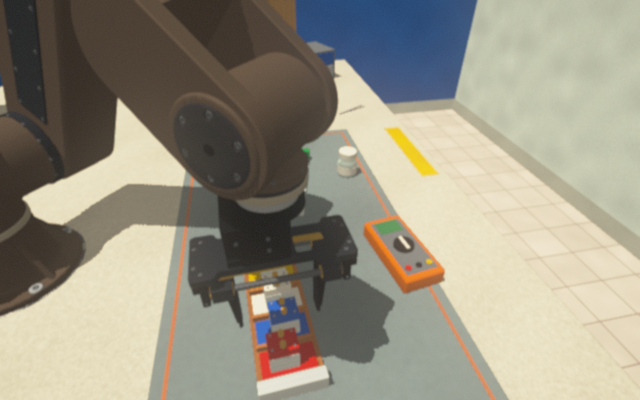

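The side view shows the open fingers, with tips near (238,318) and (319,303). I'll check those tips against the camera frame before going down.

```bash
python3 - <<'E'
from h import *
p,w=cloud("side")
i=viewer.camera_info("side"); f=200/np.tan(np.radians(i["vertical_fov"])/2); A=R.from_euler('xyz',i["attitude"])
for q in [(496+d,-304,130) for d in(-53,0,53)]:
    c=A.inv().apply(np.array(q)-i["origin"]); print("expected",f*c[0]/c[2]+i["cx"],f*c[1]/c[2]+i["cy"])
m=box(w,400,600,-345,-260,120,150)
for s in(-1,1):
    k=m&((w[...,0]-496)*s>0); print(k.sum(),np.nanmin(w[k],0).round(1),np.nanmax(w[k],0).round(1))
E
```

```text
expected 237.63999532559833 319.1021943296473
expected 278.7476045482773 312.061307226947
expected 318.3151855916226 305.2841952440044
59 [ 441.4 -320.2  130.8] [ 448.9 -298.9  149.9]
69 [ 543.  -315.8  131.2] [ 550.6 -296.5  149.4]
```

The fingertips match to within about a pixel. Now descend and grip.

Scaled: 106 mm is 0.1413, 100 mm is 0.1333, -0.007 rad is -0.0011.

```bash
python3 steer.py '[0.0027, 0, 0.048, -0.0011, 1, 0.0027, 0, 0.0933, -0.0011, 1, 0.0027, 0, 0.12, -0.0011, 1, 0.0027, 0, 0.1333, -0.0011, 1, 0.0027, 0, 0.1413, -0.0011, 1]'; python3 steer.py '[0, 0, 0, 0, 1, 0, 0, 0, 0, 0, 0, 0, 0, 0, 0, 0, 0, 0, 0, 0, 0, 0, 0, 0, 0]'; python3 steer.py '[0, 0, 0, 0, 0, 0, 0, 0, 0, 0, 0, 0, 0, 0, 0, 0, 0, 0, 0, 0, 0, 0, 0, 0, 0]'; python3 -c "
from h import *
plan(('r',26),('r',134))"
```

```text
t: 1.82
eef_pos: [494.2, -304.0, 23.8]
tcp_rot: [-3.141, -0.001, 1.618]
ft_force: [0.1, 0.5, -0.3]
opening: 0.999
grip_force: 0.0
t: 2.23
eef_pos: [495.4, -303.4, 25.6]
tcp_rot: [3.14, 0.001, 1.621]
ft_force: [-0.1, -0.0, -0.4]
opening: 0.776
grip_force: 0.0
t: 2.65
eef_pos: [495.1, -303.2, 24.7]
tcp_rot: [3.142, 0.0, 1.621]
ft_force: [0.5, 1.0, 0.6]
opening: 0.458
grip_force: 30.0
2.6 [ 495.1 -303.2   24.7] [3.142 0.    1.621]
r 26 shift [ 1.5  0.5 -1.3] turn -0.002
r 134 shift [   0.    0. -108.] turn -0.0
```

Gripped, with the opening at 0.458 × 95 = 43.5 mm. The module sits +1.5 mm along tool x. Lift and carry it to nest R, allowing for that offset.

Scaled: -105 mm is -0.14, -80 mm is -0.1067.

```bash
python3 steer.py '[0, 0, -0.02, 0, 0, 0, 0, -0.06, 0, 0, 0, 0, -0.1067, 0, 0, 0, 0, -0.14, 0, 0, 0, 0, -0.14, 0, 0]'; python3 -c "
from h import *
T['R']=(586.1-.34,269.4-1.46,-.23)
plan(('R',130),('R',28))"
```

```text
t: 3.07
eef_pos: [496.6, -304.2, 134.3]
tcp_rot: [3.136, 0.005, 1.621]
ft_force: [0.2, -0.2, -1.0]
opening: 0.461
grip_force: 30.0
3.1 [ 496.6 -304.2  134.3] [3.136 0.005 1.621]
R 130 shift [567.  117.7   2.3] turn 0.28
R 28 shift [  0.  -0. 102.] turn -0.0
```

Scaled: 190 mm is 0.2533, 152 mm is 0.2027.

```bash
python3 steer.py '[0.0507, 0.0107, 0, 0, 0, 0.1013, 0.0213, 0, 0, 0, 0.152, 0.032, 0, 0, 0, 0.2027, 0.0427, 0, 0, 0, 0.2533, 0.0533, 0, 0, 0]'; python3 steer.py '[0.0507, 0.0107, 0, 0, 0, 0.1013, 0.0213, 0, 0, 0, 0.152, 0.032, 0, 0, 0, 0.2027, 0.0427, 0, 0, 0, 0.2533, 0.0533, 0, 0, 0]';python3 steer.py '[0.0507, 0.0107, 0, 0.0111, 0, 0.1013, 0.0213, 0, 0.0223, 0, 0.152, 0.032, 0, 0.0334, 0, 0.2027, 0.0427, 0, 0.0446, 0, 0.2333, 0.048, 0, 0.0446, 0]';  python3 steer.py '[0, 0, 0, 0, 0, 0, 0, 0, 0, 0, 0, 0, 0, 0, 0]'; python3 -c "
from h import *
T['R']=(586.1-.34,269.4-1.46,-.23)
plan(('R',130),('R',28))"
```

```text
t: 3.48
eef_pos: [525.1, -109.6, 128.8]
tcp_rot: [-3.141, -0.0, 1.62]
ft_force: [1.6, -0.3, -1.7]
opening: 0.464
grip_force: 30.0
t: 3.9
eef_pos: [555.5, 82.3, 128.8]
tcp_rot: [-3.14, 0.0, 1.621]
ft_force: [0.1, -0.3, -1.6]
opening: 0.46
grip_force: 30.0
t: 4.32
eef_pos: [582.9, 260.4, 128.5]
tcp_rot: [-3.141, 0.0, 1.338]
ft_force: [0.1, -0.3, -1.6]
opening: 0.459
grip_force: 30.0
t: 4.57
eef_pos: [582.7, 256.3, 128.7]
tcp_rot: [-3.14, 0.001, 1.341]
ft_force: [0.0, -0.4, -1.7]
opening: 0.465
grip_force: 30.0
4.6 [582.7 256.3 128.7] [-3.140e+00  1.000e-03  1.341e+00]
R 130 shift [12.   0.4 -1.3] turn 0.0
R 28 shift [  0.  -0. 102.] turn -0.0
```

Scaled: 85 mm is 0.1133, 80 mm is 0.1067.

```bash
python3 steer.py '[0.016, 0.0005, 0, 0, 0, 0.016, 0.0005, 0.04, 0, 0, 0.016, 0.0005, 0.08, 0, 0, 0.016, 0.0005, 0.1067, 0, 0, 0.016, 0.0005, 0.1133, 0, 0]';  python3 steer.py '[0, 0, 0, 0, 0, 0, 0, 0, 0, 0, 0, 0, 0, 0, 0]'; python3 - <<'E'
from h import *
T['R']=(586.1-.34,269.4-1.46,-.23)
plan(('R',26),('R',22.5))
for n in("top","side"):
    p,w=cloud(n); cv2.imwrite(f'pics/{n}2.png',p[:,:,::-1])
E
```

```text
t: 4.98
eef_pos: [585.1, 267.4, 41.3]
tcp_rot: [-3.137, 0.003, 1.339]
ft_force: [-1.1, -0.5, -1.7]
opening: 0.46
grip_force: 30.0
t: 5.23
eef_pos: [587.2, 268.6, 46.2]
tcp_rot: [3.14, -0.001, 1.34]
ft_force: [-0.6, -0.9, -1.2]
opening: 0.465
grip_force: 30.0
5.2 [587.2 268.6  46.2] [ 3.14e+00 -1.00e-03  1.34e+00]
R 26 shift [-1.  -1.3 20.2] turn -0.0
R 22.5 shift [ 0.  -0.   3.5] turn -0.0
```

View pics/side2.png

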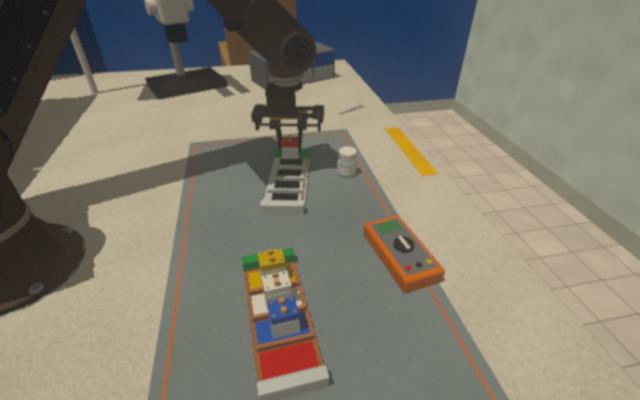

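The red module at about (290,143) hangs over the green-end nest. Next is a slow descent with a settle.

Scaled: 16 mm is 0.0213, 12 mm is 0.016.

```bash
python3 steer.py '[0, 0, 0.008, 0, 0, 0, 0, 0.016, 0, 0, 0, 0, 0.0213, 0, 0, 0, 0, 0.0213, 0, 0, 0, 0, 0.0213, 0, 0]';  python3 steer.py '[0, 0, 0, 0, 0, 0, 0, 0, 0, 0, 0, 0, 0, 0, 0, 0, 0, 0, 0, 0, 0, 0, 0, 0, 0]'; python3 - <<'E'
from h import *
T['R']=(586.1-.34,269.4-1.46,-.23)
plan(('R',26),('R',22.5))
E
```

```text
t: 5.75
eef_pos: [586.1, 268.5, 28.1]
tcp_rot: [-3.141, 0.001, 1.341]
ft_force: [-0.8, 0.7, -1.9]
opening: 0.458
grip_force: 30.0
t: 6.17
eef_pos: [586.4, 268.5, 28.7]
tcp_rot: [3.141, -0.0, 1.341]
ft_force: [0.3, -0.2, -2.1]
opening: 0.463
grip_force: 30.0
6.2 [586.4 268.5  28.7] [ 3.141 -0.     1.341]
R 26 shift [-0.7 -0.5  2.7] turn 0.0
R 22.5 shift [ 0.  -0.   3.5] turn -0.0
```

Scaled: 4.5 mm is 0.006, 4 mm is 0.0053.

```bash
python3 steer.py '[-0.0007, -0.0007, 0.0027, 0, 0, -0.0007, -0.0007, 0.0053, 0, 0, -0.0007, -0.0007, 0.006, 0, 0, -0.0007, -0.0007, 0.006, 0, 0, -0.0007, -0.0007, 0.006, 0, 0]';  python3 steer.py '[0, 0, 0.0007, 0, 0, 0, 0, 0.0007, 0, 0, 0, 0, 0.0013, 0, 0, 0, 0, 0.0013, 0, 0, 0, 0, 0.0013, 0, 0]'; python3 steer.py '[0, 0, 0.0007, 0, 0, 0, 0, 0.0007, 0, 0, 0, 0, 0.0007, 0, 0]'
```

```text
t: 6.58
eef_pos: [585.7, 268.1, 24.0]
tcp_rot: [-3.142, 0.0, 1.341]
ft_force: [0.3, 0.5, -1.0]
opening: 0.464
grip_force: 30.0
t: 7.0
eef_pos: [585.7, 268.1, 23.1]
tcp_rot: [3.142, 0.0, 1.341]
ft_force: [0.4, 0.4, -1.8]
opening: 0.458
grip_force: 30.0
t: 7.25
eef_pos: [585.8, 268.2, 22.7]
tcp_rot: [3.141, -0.0, 1.341]
ft_force: [0.2, 0.2, -0.4]
opening: 0.462
grip_force: 30.0
```

Scaled: 0.4 mm is 0.0005.

```bash
python3 steer.py '[0, 0, 0.0005, 0, 0, 0, 0, 0.0005, 0, 0, 0, 0, 0.0005, 0, 0]';  python3 steer.py '[0, 0, 0.0005, 0, 0, 0, 0, 0.0005, 0, 0, 0, 0, 0.0005, 0, 0]'
```

```text
t: 7.5
eef_pos: [585.8, 268.2, 22.7]
tcp_rot: [3.141, -0.0, 1.341]
ft_force: [-1.3, -0.7, 6.1]
opening: 0.462
grip_force: 30.0
t: 7.75
eef_pos: [585.8, 268.2, 22.7]
tcp_rot: [3.141, -0.0, 1.341]
ft_force: [-3.1, -0.9, 9.7]
opening: 0.459
grip_force: 30.0
```

Contact at TCP z = 22.7. Relax, release, retreat straight up, and check.

Scaled: -0.6 mm is -0.0008.

```bash
python3 steer.py '[0, 0, -0.0008, 0, 0, 0, 0, -0.0008, 0, 0, 0, 0, -0.0008, 0, 1, 0, 0, -0.0008, 0, 1, 0, 0, -0.0008, 0, 1]';  python3 steer.py '[0, 0, 0, 0, 1, 0, 0, 0, 0, 1, 0, 0, 0, 0, 1, 0, 0, 0, 0, 1, 0, 0, 0, 0, 1]'; python3 steer.py '[0, 0, -0.0333, 0, 1, 0, 0, -0.08, 0, 1, 0, 0, -0.12, 0, 1, 0, 0, -0.144, 0, 1, 0, 0, -0.144, 0, 1]'; python3 -c "
from h import *
plan(('b',130),('b',24))"
```

```text
t: 8.17
eef_pos: [585.7, 268.1, 22.2]
tcp_rot: [-3.142, 0.0, 1.341]
ft_force: [0.1, -0.5, 0.4]
opening: 0.62
grip_force: 0.0
t: 8.58
eef_pos: [585.7, 268.1, 22.4]
tcp_rot: [3.142, 0.0, 1.341]
ft_force: [-0.1, -0.7, 0.0]
opening: 0.96
grip_force: 0.0
t: 9.0
eef_pos: [587.3, 268.7, 134.8]
tcp_rot: [3.136, -0.003, 1.341]
ft_force: [0.2, 0.1, 0.3]
opening: 1.002
grip_force: 0.0
9.0 [587.3 268.7 134.8] [ 3.136e+00 -3.000e-03  1.341e+00]
b 130 shift [-520.6   36.1    3.2] turn -0.285
b 24 shift [  0.  -0. 106.] turn -0.0
```

Scaled: -190 mm is -0.2533, -152 mm is -0.2027.

```bash
python3 steer.py '[-0.0507, 0.0035, 0, 0, 1, -0.1013, 0.0069, 0, 0, 1, -0.152, 0.0107, 0, 0, 1, -0.2027, 0.0141, 0, 0, 1, -0.2533, 0.0176, 0, 0, 1]'; python3 - <<'E'
from h import *
for n in("top","side"):
    p,w=cloud(n); m=big(box(w,530,640,230,305,54,66)); print(n,rect(w,m),np.median(w[m][:,2]))
print(T['R'])
E
python3 steer.py '[-0.0507, 0.0035, 0, 0, 1, -0.1013, 0.0069, 0, 0, 1, -0.152, 0.0107, 0, 0, 1, -0.2027, 0.0141, 0, 0, 1, -0.2533, 0.0176, 0, 0, 1]'; python3 steer.py '[-0.048, 0.0033, 0, -0.0111, 1, -0.096, 0.0067, 0, -0.0223, 1, -0.144, 0.01, 0, -0.0334, 1, -0.184, 0.0129, 0, -0.0454, 1, -0.184, 0.0129, 0, -0.0454, 1]';  python3 steer.py '[0, 0, 0, 0, 1, 0, 0, 0, 0, 1, 0, 0, 0, 0, 1]'; python3 -c "
from h import *
plan(('b',130),('b',24))"
```

```text
t: 9.42
eef_pos: [554.3, 78.7, 129.7]
tcp_rot: [-3.141, 0.0, 1.341]
ft_force: [1.6, -0.4, -0.5]
opening: 1.0
grip_force: 0.0
top (array([587.5, 276.1]), array([43.9, 19.3]), np.float64(-0.245)) 60.16342615355643
side (array([586.9, 266.9]), array([43.4, 36.2]), np.float64(-0.258)) 60.122119055226506
(np.float64(586.052), np.float64(269.3908), -0.23)
t: 9.93
eef_pos: [524.3, -109.0, 129.9]
tcp_rot: [-3.141, -0.0, 1.341]
ft_force: [0.4, 0.7, 0.6]
opening: 1.0
grip_force: 0.0
t: 10.35
eef_pos: [502.3, -248.6, 129.8]
tcp_rot: [3.141, 0.001, 1.627]
ft_force: [-0.1, 1.3, -1.2]
opening: 0.998
grip_force: 0.0
t: 10.6
eef_pos: [502.9, -243.2, 130.1]
tcp_rot: [-3.141, -0.0, 1.626]
ft_force: [0.3, 1.0, -0.3]
opening: 0.996
grip_force: 0.0
10.6 [ 502.9 -243.2  130.1] [-3.141 -0.     1.626]
b 130 shift [-3.2  0.7  0.1] turn 0.0
b 24 shift [  0.  -0. 106.] turn -0.0
```

Scaled: 106 mm is 0.1413, 100 mm is 0.1333.

```bash
python3 - <<'E'
from h import *
for n in("top","side"):
    p,w=cloud(n); m=big(box(w,530,640,230,305,54,66)); print(n,rect(w,m),m.sum())
E
python3 steer.py '[-0.004, 0.0009, 0.048, 0, 1, -0.004, 0.0009, 0.0933, 0, 1, -0.004, 0.0009, 0.12, 0, 1, -0.004, 0.0009, 0.1333, 0, 1, -0.004, 0.0009, 0.1413, 0, 1]'; python3 steer.py '[0, 0, 0, 0, 1, 0, 0, 0, 0, 1, 0, 0, 0, 0, 1, 0, 0, 0, 0, 0, 0, 0, 0, 0, 0]'; python3 steer.py '[0, 0, 0, 0, 0, 0, 0, 0, 0, 0, 0, 0, 0, 0, 0, 0, 0, 0, 0, 0, 0, 0, 0, 0, 0]';python3 steer.py '[0, 0, 0, 0, 0, 0, 0, 0, 0, 0, 0, 0, 0, 0, 0]'; python3 -c "
from h import *
plan(('b',24),('b',134))"
```

```text
top (array([585.4, 268.1]), array([43.8, 35.1]), np.float64(-0.223)) 287
t: 11.12
eef_pos: [503.5, -246.6, 23.3]
tcp_rot: [-3.14, -0.001, 1.627]
ft_force: [0.5, -0.6, 0.2]
opening: 0.998
grip_force: 0.0
t: 11.53
eef_pos: [504.0, -247.6, 25.3]
tcp_rot: [3.14, 0.001, 1.626]
ft_force: [-0.1, -0.4, 0.2]
opening: 0.913
grip_force: 0.0
t: 11.95
eef_pos: [503.6, -247.4, 24.4]
tcp_rot: [-3.142, 0.0, 1.626]
ft_force: [-0.8, -0.0, -0.1]
opening: 0.569
grip_force: 0.0
t: 12.2
eef_pos: [503.6, -247.4, 24.4]
tcp_rot: [-3.142, 0.0, 1.626]
ft_force: [0.4, -0.8, 0.6]
opening: 0.46
grip_force: 29.9
12.2 [ 503.6 -247.4   24.4] [-3.142  0.     1.626]
b 24 shift [1.  0.2 0.4] turn -0.0
b 134 shift [   0.    0. -110.] turn -0.0Traceback (most recent call last):
  File "<stdin>", line 3, in <module>
  File "h.py", line 19, in big
    return l==1+st[1:,4].argmax()
                ~~~~~~~~~~~~~~~^^
ValueError: attempt to get argmax of an empty sequence
```

Red was placed within about 1.4 mm. Now blue goes to nest B.

Scaled: -105 mm is -0.14, -80 mm is -0.1067.

```bash
python3 steer.py '[0, 0, -0.02, 0, 0, 0, 0, -0.06, 0, 0, 0, 0, -0.1067, 0, 0, 0, 0, -0.14, 0, 0, 0, 0, -0.14, 0, 0]'; python3 -c "
from h import *
plan(('B',130),('B',28))"
```

```text
t: 12.62
eef_pos: [505.2, -248.3, 134.0]
tcp_rot: [3.136, 0.004, 1.626]
ft_force: [1.1, -0.1, -1.4]
opening: 0.46
grip_force: 29.9
12.6 [ 505.2 -248.3  134. ] [3.136 0.004 1.626]
B 130 shift [458.7  93.5   2.6] turn 0.285
B 28 shift [  0.  -0. 102.] turn -0.0
```

Scaled: 190 mm is 0.2533, 152 mm is 0.2027.

```bash
python3 steer.py '[0.0507, 0.0107, 0, 0, 0, 0.1013, 0.0213, 0, 0, 0, 0.152, 0.0307, 0, 0, 0, 0.2027, 0.0413, 0, 0, 0, 0.2533, 0.052, 0, 0, 0]'; python3 steer.py '[0.0507, 0.0107, 0, 0, 0, 0.1013, 0.0213, 0, 0, 0, 0.152, 0.0307, 0, 0, 0, 0.2027, 0.0413, 0, 0, 0, 0.2533, 0.052, 0, 0, 0]';python3 steer.py '[0.0507, 0.0107, 0, 0.0159, 0, 0.0933, 0.0187, 0, 0.0318, 0, 0.104, 0.0213, 0, 0.0454, 0, 0.104, 0.0213, 0, 0.0454, 0, 0.104, 0.0213, 0, 0.0454, 0]';  python3 steer.py '[0, 0, 0, 0, 0, 0, 0, 0, 0, 0, 0, 0, 0, 0, 0]'; python3 -c "
from h import *
plan(('B',130),('B',28))"
```

```text
t: 13.03
eef_pos: [531.7, -53.8, 128.6]
tcp_rot: [-3.141, -0.0, 1.625]
ft_force: [0.6, -0.6, -1.5]
opening: 0.459
grip_force: 29.9
t: 13.45
eef_pos: [560.2, 138.3, 128.5]
tcp_rot: [-3.14, 0.0, 1.626]
ft_force: [-0.4, -1.0, -0.7]
opening: 0.465
grip_force: 29.9
t: 13.87
eef_pos: [571.7, 215.1, 128.4]
tcp_rot: [-3.14, 0.001, 1.345]
ft_force: [0.6, 0.1, -1.3]
opening: 0.461
grip_force: 29.9
t: 14.12
eef_pos: [572.4, 213.9, 129.4]
tcp_rot: [-3.142, 0.0, 1.341]
ft_force: [-0.0, 0.3, -0.6]
opening: 0.462
grip_force: 29.9
14.1 [572.4 213.9 129.4] [-3.142  0.     1.341]
B 130 shift [ 1.1  0.7 -0.6] turn -0.0
B 28 shift [  0.  -0. 102.] turn -0.0
```

Scaled: 98 mm is 0.1307, 90 mm is 0.12.

```bash
python3 steer.py '[0.0013, 0.0007, 0.04, 0, 0, 0.0013, 0.0007, 0.08, 0, 0, 0.0013, 0.0007, 0.1, 0, 0, 0.0013, 0.0007, 0.12, 0, 0, 0.0013, 0.0007, 0.1307, 0, 0]';  python3 steer.py '[0, 0, 0.0027, 0, 0, 0, 0, 0.0027, 0, 0, 0, 0, 0.0027, 0, 0, 0, 0, 0.0027, 0, 0, 0, 0, 0.0027, 0, 0]'; python3 steer.py '[0, 0, 0, 0, 0, 0, 0, 0, 0, 0, 0, 0, 0, 0, 0]';python3 -c "
from h import *
plan(('B',28),('B',22.4))"
```

```text
t: 14.53
eef_pos: [572.5, 215.0, 29.7]
tcp_rot: [-3.14, 0.001, 1.341]
ft_force: [-0.2, -0.8, -2.2]
opening: 0.463
grip_force: 29.9
t: 14.95
eef_pos: [573.4, 216.0, 30.3]
tcp_rot: [3.14, -0.001, 1.341]
ft_force: [-1.0, -0.3, -1.9]
opening: 0.458
grip_force: 29.9
t: 15.2
eef_pos: [573.1, 216.0, 29.7]
tcp_rot: [3.141, -0.0, 1.341]
ft_force: [0.2, 0.4, -1.9]
opening: 0.461
grip_force: 29.9
15.2 [573.1 216.   29.7] [ 3.141 -0.     1.341]
B 28 shift [-1.1  0.4  1.7] turn 0.0
B 22.4 shift [ 0.  -0.   5.6] turn -0.0
```

Scaled: 6.3 mm is 0.0084, 5 mm is 0.0067.

```bash
python3 steer.py '[-0.0013, 0.0004, 0.004, 0, 0, -0.0013, 0.0004, 0.0067, 0, 0, -0.0013, 0.0004, 0.0084, 0, 0, -0.0013, 0.0004, 0.0084, 0, 0, -0.0013, 0.0004, 0.0084, 0, 0]';  python3 steer.py '[0, 0, 0.0005, 0, 0, 0, 0, 0.0005, 0, 0, 0, 0, 0.0011, 0, 0, 0, 0, 0.0011, 0, 0]'; python3 steer.py '[0, 0, 0.0005, 0, 0, 0, 0, 0.0005, 0, 0, 0, 0, 0.0005, 0, 0]'
```

```text
t: 15.62
eef_pos: [573.0, 214.9, 22.9]
tcp_rot: [-3.141, 0.0, 1.341]
ft_force: [-0.3, 0.4, -1.8]
opening: 0.465
grip_force: 29.9
t: 15.95
eef_pos: [573.1, 214.9, 22.4]
tcp_rot: [3.141, 0.0, 1.341]
ft_force: [-0.6, 0.1, -0.3]
opening: 0.464
grip_force: 29.9
t: 16.2
eef_pos: [573.1, 214.9, 22.4]
tcp_rot: [3.141, -0.0, 1.341]
ft_force: [-1.8, -1.3, 4.5]
opening: 0.464
grip_force: 29.9
```

Contact, so I'll release.

```bash
python3 steer.py '[0, 0, -0.0005, 0, 0, 0, 0, -0.0005, 0, 0, 0, 0, -0.0005, 0, 1, 0, 0, -0.0005, 0, 1, 0, 0, -0.0005, 0, 1]';  python3 steer.py '[0, 0, 0, 0, 1, 0, 0, 0, 0, 1, 0, 0, 0, 0, 1, 0, 0, 0, 0, 1, 0, 0, 0, 0, 1]'; python3 steer.py '[0, 0, -0.0333, 0, 1, 0, 0, -0.08, 0, 1, 0, 0, -0.12, 0, 1, 0, 0, -0.1427, 0, 1, 0, 0, -0.1427, 0, 1]'; python3 -c "
from h import *
plan(('w',130),('w',24))"
```

```text
t: 16.62
eef_pos: [573.1, 214.9, 22.2]
tcp_rot: [3.142, 0.0, 1.341]
ft_force: [-0.0, -0.2, -0.2]
opening: 0.619
grip_force: 0.0
t: 17.03
eef_pos: [573.1, 214.9, 22.3]
tcp_rot: [3.142, 0.0, 1.341]
ft_force: [0.3, -0.8, -0.0]
opening: 0.961
grip_force: 0.0
t: 17.45
eef_pos: [574.6, 215.3, 133.3]
tcp_rot: [3.136, -0.003, 1.341]
ft_force: [0.0, 0.1, -0.1]
opening: 1.002
grip_force: 0.0
17.4 [574.6 215.3 133.3] [ 3.136e+00 -3.000e-03  1.341e+00]
w 130 shift [-411.8   19.1    2.3] turn -0.315
w 24 shift [ -0.  -0. 106.] turn -0.0
```

Scaled: -190 mm is -0.2533, -152 mm is -0.2027.

```bash
python3 steer.py '[-0.0507, 0.0027, 0, 0, 1, -0.1013, 0.0053, 0, 0, 1, -0.152, 0.0067, 0, 0, 1, -0.2027, 0.0093, 0, 0, 1, -0.2533, 0.012, 0, 0, 1]'; python3 steer.py '[-0.0507, 0.0027, 0, 0, 1, -0.1013, 0.0053, 0, 0, 1, -0.152, 0.0067, 0, 0, 1, -0.2027, 0.0093, 0, 0, 1, -0.2533, 0.012, 0, 0, 1]'; python3 steer.py '[-0.0267, 0.002, 0, -0.0159, 1, -0.0387, 0.002, 0, -0.0318, 1, -0.0387, 0.002, 0, -0.0501, 1, -0.0387, 0.002, 0, -0.0501, 1]';  python3 steer.py '[0, 0, 0, 0, 1, 0, 0, 0, 0, 1, 0, 0, 0, 0, 1]'; python3 -c "
from h import *
p,w=cloud('top')
for n,s in zip('RB',(84,28)):
    x,y,_=T[n]; m=big(box(w,x-40,x+40,y-28,y+28,54,66)); print(n,rect(w,m),np.round((x,y),1))
plan(('w',130),('w',24))"
```

```text
t: 17.87
eef_pos: [537.5, 26.4, 128.5]
tcp_rot: [-3.141, 0.0, 1.341]
ft_force: [1.0, -0.1, 0.5]
opening: 1.001
grip_force: 0.0
t: 18.28
eef_pos: [503.0, -160.8, 128.6]
tcp_rot: [-3.141, -0.0, 1.341]
ft_force: [0.2, -0.4, 1.3]
opening: 1.004
grip_force: 0.0
t: 18.62
eef_pos: [498.2, -188.4, 128.4]
tcp_rot: [-3.14, -0.001, 1.659]
ft_force: [-1.1, 0.2, -0.9]
opening: 1.003
grip_force: 0.0
t: 18.87
eef_pos: [498.9, -187.3, 129.1]
tcp_rot: [-3.141, -0.0, 1.654]
ft_force: [1.0, 0.0, 0.4]
opening: 1.0
grip_force: 0.0
R (array([585.4, 268.3]), array([43.8, 34.9]), np.float64(-0.223)) [586.1 269.4]
B (array([572.8, 215.2]), array([43.9, 34.7]), np.float64(-0.203)) [573.3 214.9]
18.9 [ 498.9 -187.3  129.2] [-3.141 -0.     1.655]
w 130 shift [-2.7  0.2 -0.8] turn -0.001
w 24 shift [ -0.  -0. 106.] turn -0.0
```

Scaled: 105 mm is 0.14, 100 mm is 0.1333.

```bash
python3 steer.py '[-0.0036, 0, 0.048, 0, 1, -0.0036, 0, 0.0933, 0, 1, -0.0036, 0, 0.12, 0, 1, -0.0036, 0, 0.1333, 0, 1, -0.0036, 0, 0.14, 0, 1]'; python3 steer.py '[0, 0, 0, 0, 1, 0, 0, 0, 0, 1, 0, 0, 0, 0, 1, 0, 0, 0, 0, 0, 0, 0, 0, 0, 0]'; python3 steer.py '[0, 0, 0, 0, 0, 0, 0, 0, 0, 0, 0, 0, 0, 0, 0, 0, 0, 0, 0, 0, 0, 0, 0, 0, 0]';python3 steer.py '[0, 0, 0, 0, 0, 0, 0, 0, 0, 0, 0, 0, 0, 0, 0]'; python3 -c "
from h import *
plan(('w',24))"
python3 steer.py '[0, 0, -0.02, 0, 0, 0, 0, -0.06, 0, 0, 0, 0, -0.1067, 0, 0, 0, 0, -0.14, 0, 0, 0, 0, -0.14, 0, 0]'; python3 -c "
from h import *
plan(('W',130))"
```

```text
t: 19.33
eef_pos: [498.8, -190.0, 23.1]
tcp_rot: [-3.14, -0.001, 1.655]
ft_force: [0.2, -0.9, 0.3]
opening: 1.0
grip_force: 0.0
t: 19.75
eef_pos: [499.4, -190.6, 25.2]
tcp_rot: [3.14, 0.001, 1.656]
ft_force: [-0.1, 0.2, -0.2]
opening: 0.91
grip_force: 0.0
t: 20.17
eef_pos: [499.0, -190.5, 24.3]
tcp_rot: [-3.142, 0.0, 1.656]
ft_force: [-0.7, -0.9, -0.4]
opening: 0.564
grip_force: 0.0
t: 20.42
eef_pos: [499.1, -190.5, 24.3]
tcp_rot: [-3.142, 0.0, 1.656]
ft_force: [-0.4, -0.5, -0.7]
opening: 0.465
grip_force: 30.0
20.4 [ 499.1 -190.5   24.3] [-3.142  0.     1.656]
w 24 shift [0.5 0.3 0.3] turn -0.0
t: 20.83
eef_pos: [500.6, -191.2, 133.7]
tcp_rot: [3.136, 0.004, 1.656]
ft_force: [0.9, 0.8, -1.5]
opening: 0.462
grip_force: 30.0
20.8 [ 500.6 -191.2  133.7] [3.136 0.004 1.656]
W 130 shift [345.2  89.5   2.9] turn 0.315
```

Scaled: 172 mm is 0.2293, 45.5 mm is 0.0607.

```bash
python3 steer.py '[0.0507, 0.0133, 0, 0, 0, 0.1013, 0.0267, 0, 0, 0, 0.152, 0.04, 0, 0, 0, 0.2027, 0.0533, 0, 0, 0, 0.2293, 0.0607, 0, 0, 0]'; python3 steer.py '[0.0507, 0.0133, 0, 0.0127, 0, 0.1013, 0.0267, 0, 0.0255, 0, 0.152, 0.04, 0, 0.0382, 0, 0.2027, 0.0533, 0, 0.0501, 0, 0.2293, 0.0607, 0, 0.0501, 0]';  python3 steer.py '[0, 0, 0, 0, 0, 0, 0, 0, 0, 0, 0, 0, 0, 0, 0, 0, 0, 0, 0, 0]'; python3 -c "
from h import *
plan(('W',130),('W',28))"
```

```text
t: 21.25
eef_pos: [529.5, -11.9, 128.6]
tcp_rot: [-3.141, -0.001, 1.657]
ft_force: [0.4, -0.5, -0.7]
opening: 0.464
grip_force: 30.0
t: 21.67
eef_pos: [560.4, 163.6, 128.4]
tcp_rot: [-3.141, -0.0, 1.338]
ft_force: [-1.1, 0.1, -1.3]
opening: 0.458
grip_force: 30.0
t: 22.0
eef_pos: [560.3, 159.0, 128.9]
tcp_rot: [-3.141, 0.0, 1.34]
ft_force: [-0.1, -0.1, -1.0]
opening: 0.463
grip_force: 30.0
22.0 [560.3 159.  128.9] [-3.141  0.     1.34 ]
W 130 shift [ 1.3 -0.1 -1.1] turn -0.001
W 28 shift [  0.  -0. 102.] turn -0.0
```

```bash
python3 steer.py '[0.0013, 0, 0.04, 0, 0, 0.0013, 0, 0.08, 0, 0, 0.0013, 0, 0.1, 0, 0, 0.0013, 0, 0.12, 0, 0, 0.0013, 0, 0.132, 0, 0]';  python3 steer.py '[0, 0, 0, 0, 0, 0, 0, 0, 0, 0, 0, 0, 0, 0, 0, 0, 0, 0, 0, 0, 0, 0, 0, 0, 0]'; python3 steer.py '[0, 0, 0, 0, 0, 0, 0, 0, 0, 0, 0, 0, 0, 0, 0]';python3 -c "
from h import *
plan(('W',28),('W',22.4))"
```

```text
t: 22.42
eef_pos: [560.3, 159.7, 28.7]
tcp_rot: [-3.14, 0.001, 1.339]
ft_force: [-0.2, 0.3, -1.3]
opening: 0.461
grip_force: 30.0
t: 22.83
eef_pos: [561.1, 161.0, 31.2]
tcp_rot: [3.14, -0.0, 1.341]
ft_force: [-0.5, 0.9, -1.6]
opening: 0.461
grip_force: 30.0
t: 23.08
eef_pos: [560.8, 161.0, 30.6]
tcp_rot: [3.141, -0.0, 1.341]
ft_force: [-0.2, -0.4, -1.7]
opening: 0.46
grip_force: 30.0
23.1 [560.8 161.   30.6] [ 3.141 -0.     1.341]
W 28 shift [-0.7 -0.1  2.6] turn 0.0
W 22.4 shift [ 0.  -0.   5.6] turn -0.0
```

```bash
python3 steer.py '[-0.0009, 0, 0.004, 0, 0, -0.0009, 0, 0.0067, 0, 0, -0.0009, 0, 0.0096, 0, 0, -0.0009, 0, 0.0096, 0, 0, -0.0009, 0, 0.0096, 0, 0]';  python3 steer.py '[0, 0, 0.0005, 0, 0, 0, 0, 0.0005, 0, 0, 0, 0, 0.0011, 0, 0, 0, 0, 0.0011, 0, 0]'; python3 steer.py '[0, 0, 0.0005, 0, 0, 0, 0, 0.0005, 0, 0, 0, 0, 0.0005, 0, 0]'
```

```text
t: 23.5
eef_pos: [560.5, 160.3, 22.8]
tcp_rot: [-3.141, 0.0, 1.341]
ft_force: [-0.1, 0.3, -1.2]
opening: 0.462
grip_force: 30.0
t: 23.83
eef_pos: [560.7, 160.3, 22.3]
tcp_rot: [3.141, 0.0, 1.341]
ft_force: [-0.4, -0.3, -1.5]
opening: 0.463
grip_force: 30.0
t: 24.08
eef_pos: [560.6, 160.3, 22.3]
tcp_rot: [3.141, -0.0, 1.341]
ft_force: [-1.8, -0.2, 6.3]
opening: 0.462
grip_force: 30.0
```

Scaled: -0.4 mm is -0.0005.

```bash
python3 steer.py '[0, 0, -0.0005, 0, 0, 0, 0, -0.0005, 0, 0, 0, 0, -0.0005, 0, 1, 0, 0, -0.0005, 0, 1, 0, 0, -0.0005, 0, 1]';  python3 steer.py '[0, 0, 0, 0, 1, 0, 0, 0, 0, 1, 0, 0, 0, 0, 1, 0, 0, 0, 0, 1, 0, 0, 0, 0, 1]'; python3 steer.py '[0, 0, -0.0333, 0, 1, 0, 0, -0.08, 0, 1, 0, 0, -0.12, 0, 1, 0, 0, -0.1427, 0, 1, 0, 0, -0.1427, 0, 1]'; python3 -c "
from h import *
plan(('y',130),('y',24))"
```

```text
t: 24.5
eef_pos: [560.6, 160.3, 22.2]
tcp_rot: [3.142, 0.0, 1.341]
ft_force: [0.5, -0.9, 0.1]
opening: 0.617
grip_force: 0.0
t: 24.92
eef_pos: [560.6, 160.3, 22.3]
tcp_rot: [3.142, 0.0, 1.341]
ft_force: [-0.5, 0.9, -0.3]
opening: 0.961
grip_force: 0.0
t: 25.33
eef_pos: [562.1, 160.6, 133.1]
tcp_rot: [3.136, -0.002, 1.341]
ft_force: [0.8, 0.6, 0.0]
opening: 1.001
grip_force: 0.0
25.3 [562.1 160.6 133.1] [ 3.136e+00 -2.000e-03  1.341e+00]
y 130 shift [-302.2    3.5    2.4] turn -0.295
y 24 shift [  0.  -0. 106.] turn -0.0
```

Scaled: -150 mm is -0.2, -114 mm is -0.152.

```bash
python3 steer.py '[-0.0507, 0.0013, 0, 0, 1, -0.1013, 0.0027, 0, 0, 1, -0.152, 0.004, 0, 0, 1, -0.2, 0.0053, 0, 0, 1, -0.2, 0.0053, 0, 0, 1]'; python3 steer.py '[-0.0507, 0.0013, 0, -0.0127, 1, -0.1013, 0.0013, 0, -0.0255, 1, -0.152, 0.0013, 0, -0.0382, 1, -0.2013, 0.0013, 0, -0.047, 1, -0.2013, 0.0013, 0, -0.047, 1]';  python3 steer.py '[0, 0, 0, 0, 1, 0, 0, 0, 0, 1, 0, 0, 0, 0, 1, 0, 0, 0, 0, 1]'; python3 -c "
from h import *
p,w=cloud('top')
for n in 'RBW':
    x,y,_=T[n]; m=big(box(w,x-40,x+40,y-28,y+28,54,66)); print(n,rect(w,m),np.round((x,y),1))
plan(('y',130),('y',24))"
```

```text
t: 25.75
eef_pos: [528.9, 8.9, 128.4]
tcp_rot: [-3.14, 0.001, 1.337]
ft_force: [0.4, -0.7, 0.9]
opening: 1.0
grip_force: 0.0
t: 26.17
eef_pos: [495.8, -138.3, 128.6]
tcp_rot: [-3.141, 0.0, 1.636]
ft_force: [0.0, 0.1, 0.6]
opening: 1.002
grip_force: 0.0
t: 26.5
eef_pos: [497.0, -132.7, 129.1]
tcp_rot: [-3.141, -0.0, 1.637]
ft_force: [-0.3, -0.7, 0.3]
opening: 1.001
grip_force: 0.0
R (array([585.3, 268.1]), array([43.8, 34.9]), np.float64(-0.238)) [586.1 269.4]
B (array([572.7, 215. ]), array([43.8, 34.2]), np.float64(-0.197)) [573.3 214.9]
W (array([560.3, 160.6]), array([44.1, 34.7]), np.float64(-0.209)) [560.5 160.3]
26.6 [ 497.1 -132.8  129.2] [-3.141 -0.     1.637]
y 130 shift [-1.6 -0.6 -0.8] turn 0.002
y 24 shift [  0.  -0. 106.] turn -0.0
```

Scaled: 105 mm is 0.14, 100 mm is 0.1333.

```bash
python3 steer.py '[-0.0021, -0.0008, 0.048, 0, 1, -0.0021, -0.0008, 0.0933, 0, 1, -0.0021, -0.0008, 0.12, 0, 1, -0.0021, -0.0008, 0.1333, 0, 1, -0.0021, -0.0008, 0.14, 0, 1]'; python3 steer.py '[0, 0, 0, 0, 1, 0, 0, 0, 0, 1, 0, 0, 0, 0, 1, 0, 0, 0, 0, 0, 0, 0, 0, 0, 0]'; python3 steer.py '[0, 0, 0, 0, 0, 0, 0, 0, 0, 0, 0, 0, 0, 0, 0, 0, 0, 0, 0, 0, 0, 0, 0, 0, 0]';python3 steer.py '[0, 0, 0, 0, 0, 0, 0, 0, 0, 0, 0, 0, 0, 0, 0]'; python3 -c "
from h import *
plan(('y',24),('Y',24))"
python3 steer.py '[0, 0, -0.02, 0, 0, 0, 0, -0.06, 0, 0, 0, 0, -0.1067, 0, 0, 0, 0, -0.14, 0, 0, 0, 0, -0.14, 0, 0]'; python3 -c "
from h import *
plan(('Y',130))"
```

```text
t: 26.97
eef_pos: [496.1, -134.8, 23.1]
tcp_rot: [-3.14, -0.001, 1.637]
ft_force: [0.4, -0.0, 0.9]
opening: 1.0
grip_force: 0.0
t: 27.38
eef_pos: [496.7, -135.7, 25.2]
tcp_rot: [3.14, 0.001, 1.636]
ft_force: [0.5, -0.1, -0.2]
opening: 0.911
grip_force: 0.0
t: 27.8
eef_pos: [496.3, -135.6, 24.3]
tcp_rot: [-3.142, 0.0, 1.636]
ft_force: [0.5, 0.9, -0.1]
opening: 0.569
grip_force: 0.0
t: 28.05
eef_pos: [496.3, -135.5, 24.3]
tcp_rot: [-3.142, 0.0, 1.636]
ft_force: [-0.0, 0.1, -0.6]
opening: 0.46
grip_force: 30.0
28.1 [ 496.3 -135.5   24.3] [-3.142  0.     1.636]
y 24 shift [1.1 0.3 0.3] turn -0.0
Y 24 shift [236.4  66.6   0. ] turn 0.295
t: 28.47
eef_pos: [498.0, -136.1, 133.6]
tcp_rot: [3.136, 0.003, 1.636]
ft_force: [-0.0, -0.1, -2.0]
opening: 0.462
grip_force: 30.0
28.5 [ 498.  -136.1  133.6] [3.136e+00 3.000e-03 1.636e+00]
Y 130 shift [238.2  65.4   3.2] turn 0.295
```

Careful with the scale: shifts go in shares of 75 cm and turns go in shares of 360 degrees. That gives: 119 mm is 0.1587, 33.5 mm is 0.0447.

```bash
python3 steer.py '[0.0467, 0.0133, 0, 0, 0, 0.0933, 0.0267, 0, 0, 0, 0.14, 0.04, 0, 0, 0, 0.1587, 0.0447, 0, 0, 0]'; python3 steer.py '[0.0467, 0.0133, 0, 0.0159, 0, 0.0933, 0.0267, 0, 0.0318, 0, 0.14, 0.04, 0, 0.047, 0, 0.1587, 0.0447, 0, 0.047, 0]';  python3 steer.py '[0, 0, 0, 0, 0, 0, 0, 0, 0, 0, 0, 0, 0, 0, 0, 0, 0, 0, 0, 0, 0, 0, 0, 0, 0]'; python3 -c "
from h import *
plan(('Y',130),('Y',28))"
```

```text
t: 28.8
eef_pos: [521.9, -11.4, 128.3]
tcp_rot: [-3.14, -0.001, 1.637]
ft_force: [-0.5, 0.4, -2.3]
opening: 0.465
grip_force: 30.0
t: 29.13
eef_pos: [547.8, 109.8, 128.1]
tcp_rot: [-3.141, -0.0, 1.336]
ft_force: [-0.1, -0.6, -1.5]
opening: 0.462
grip_force: 30.0
t: 29.55
eef_pos: [547.7, 105.2, 129.1]
tcp_rot: [-3.141, 0.0, 1.34]
ft_force: [0.7, 0.0, -1.9]
opening: 0.461
grip_force: 30.0
29.6 [547.7 105.2 129.1] [-3.141  0.     1.34 ]
Y 130 shift [ 0.6 -0.  -0.9] turn -0.001
Y 28 shift [  0.  -0. 102.] turn -0.0
```

Scaled: 99 mm is 0.132, 90 mm is 0.12.

```bash
python3 steer.py '[0, 0, 0.04, 0, 0, 0, 0, 0.08, 0, 0, 0, 0, 0.1, 0, 0, 0, 0, 0.12, 0, 0, 0, 0, 0.132, 0, 0]';  python3 steer.py '[0, 0, 0, 0, 0, 0, 0, 0, 0, 0, 0, 0, 0, 0, 0, 0, 0, 0, 0, 0, 0, 0, 0, 0, 0]'; python3 steer.py '[0, 0, 0, 0, 0, 0, 0, 0, 0, 0, 0, 0, 0, 0, 0]';python3 -c "
from h import *
plan(('Y',28),('Y',22.4))"
```

```text
t: 29.97
eef_pos: [547.2, 105.4, 28.8]
tcp_rot: [-3.14, 0.001, 1.34]
ft_force: [0.6, -0.2, -2.2]
opening: 0.458
grip_force: 30.0
t: 30.38
eef_pos: [548.2, 106.3, 31.2]
tcp_rot: [3.14, -0.0, 1.341]
ft_force: [0.0, 0.4, -1.8]
opening: 0.458
grip_force: 30.0
t: 30.63
eef_pos: [547.8, 106.3, 30.5]
tcp_rot: [3.141, -0.0, 1.341]
ft_force: [0.1, 0.0, -2.0]
opening: 0.458
grip_force: 30.0
30.6 [547.8 106.3  30.5] [ 3.141 -0.     1.341]
Y 28 shift [-0.5  0.1  2.5] turn 0.0
Y 22.4 shift [ 0.  -0.   5.6] turn -0.0
```

Scaled: 7.2 mm is 0.0096, 5 mm is 0.0067.

```bash
python3 steer.py '[-0.0013, 0, 0.004, 0, 0, -0.0013, 0, 0.0067, 0, 0, -0.0013, 0, 0.0096, 0, 0, -0.0013, 0, 0.0096, 0, 0, -0.0013, 0, 0.0096, 0, 0]';  python3 steer.py '[0, 0, 0.0005, 0, 0, 0, 0, 0.0005, 0, 0, 0, 0, 0.0011, 0, 0, 0, 0, 0.0011, 0, 0]'; python3 steer.py '[0, 0, 0.0005, 0, 0, 0, 0, 0.0005, 0, 0, 0, 0, 0.0005, 0, 0]'
```

```text
t: 31.05
eef_pos: [547.4, 105.3, 22.8]
tcp_rot: [-3.141, 0.0, 1.341]
ft_force: [-0.5, -0.1, -2.2]
opening: 0.459
grip_force: 30.0
t: 31.38
eef_pos: [547.6, 105.4, 22.3]
tcp_rot: [3.141, 0.0, 1.341]
ft_force: [-0.8, -0.1, -2.6]
opening: 0.461
grip_force: 30.0
t: 31.63
eef_pos: [547.6, 105.3, 22.3]
tcp_rot: [3.141, -0.0, 1.341]
ft_force: [-2.1, -0.8, 4.8]
opening: 0.467
grip_force: 30.0
```

Scaled: -0.4 mm is -0.0005.

```bash
python3 steer.py '[0, 0, -0.0005, 0, 0, 0, 0, -0.0005, 0, 0, 0, 0, -0.0005, 0, 1, 0, 0, -0.0005, 0, 1, 0, 0, -0.0005, 0, 1]';  python3 steer.py '[0, 0, 0, 0, 1, 0, 0, 0, 0, 1, 0, 0, 0, 0, 1, 0, 0, 0, 0, 1, 0, 0, 0, 0, 1]'; python3 steer.py '[0, 0, -0.0333, 0, 1, 0, 0, -0.08, 0, 1, 0, 0, -0.12, 0, 1, 0, 0, -0.16, 0, 1, 0, 0, -0.16, 0, 1]'; python3 steer.py '[-0.0507, 0, 0, 0, 1, -0.1013, 0, 0, 0, 1, -0.152, 0, 0, 0, 1, -0.2027, 0, 0, 0, 1, -0.2533, 0, 0, 0, 1]'; python3 steer.py '[0, 0, 0, 0, 1, 0, 0, 0, 0, 1, 0, 0, 0, 0, 1, 0, 0, 0, 0, 1, 0, 0, 0, 0, 1]'; python3 - <<'E'
from h import *
p,w=cloud('top'); cv2.imwrite('pics/top9.png',p[:,:,::-1])
for n in 'RBWY':
    x,y,_=T[n]; m=big(box(w,x-40,x+40,y-28,y+28,54,66)); print(n,rect(w,m),np.round((x,y),1))
E
```

```text
t: 32.05
eef_pos: [547.6, 105.3, 22.2]
tcp_rot: [3.141, 0.0, 1.341]
ft_force: [0.0, -1.1, -0.2]
opening: 0.617
grip_force: 0.0
t: 32.47
eef_pos: [547.5, 105.3, 22.3]
tcp_rot: [3.142, 0.0, 1.341]
ft_force: [0.5, -0.2, 0.5]
opening: 0.96
grip_force: 0.0
t: 32.88
eef_pos: [549.5, 105.6, 147.6]
tcp_rot: [3.134, -0.002, 1.341]
ft_force: [0.2, -0.2, 0.0]
opening: 1.001
grip_force: 0.0
t: 33.3
eef_pos: [503.4, -81.1, 142.1]
tcp_rot: [3.142, 0.0, 1.341]
ft_force: [0.6, 0.1, -0.2]
opening: 0.999
grip_force: 0.0
t: 33.72
eef_pos: [504.4, -78.5, 142.2]
tcp_rot: [-3.141, -0.0, 1.343]
ft_force: [-0.5, 0.4, 0.3]
opening: 0.999
grip_force: 0.0
R (array([585.4, 268. ]), array([43.9, 34.1]), np.float64(-0.232)) [586.1 269.4]
B (array([573. , 215.5]), array([44. , 34.3]), np.float64(-0.222)) [573.3 214.9]
W (array([560.4, 160.6]), array([43.6, 34.6]), np.float64(-0.233)) [560.5 160.3]
Y (array([547.6, 106.3]), array([43.8, 34.3]), np.float64(-0.241)) [547.7 105.8]
```

View pics/top9.png

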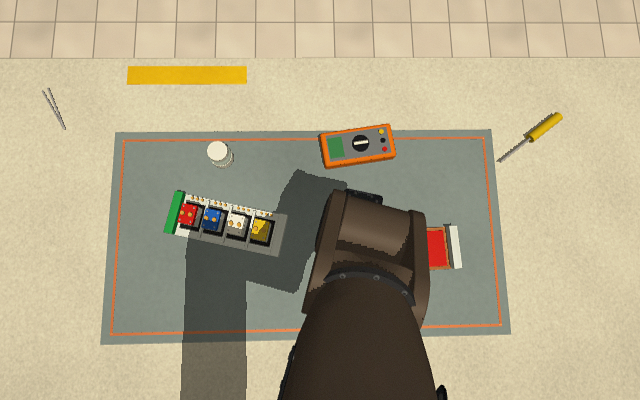

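The top view shows red (188,214), blue (212,220), white (237,225) and yellow (261,230) in order from the green end. All are upright and within 1.6 mm of their nest centres. The jar and multimeter haven't moved, so I'm handing in.

```bash
python3 -c "
from cell import env, viewer, monitor
print(env.job_done())"
```

```text
the job is handed in; nothing more can be done
None
```

The job is handed in: all four modules stand upright in the test rack in reverse order (red, blue, white, yellow from the green end), within about 1.6 mm of their nest centres and 0.01 rad of square. The multimeter and jar are untouched, and it took about 34 s; the hand-in returned no verdict.

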